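Index the carving turntable and brake it

TASK

Bring the half-carved block round for the next cut: push the carving turntable by its spokes with a fingertip until the red pointed spoke points at the tip of the brass index post and stays there, then push the brake lever (black ball on its end) across to its stop on the side away from the turntable. Nothing is to be picked up: leave the block sitting where it is on the turntable and do not touch it with the fingers, and leave the tools and other things on the bench undisturbed.

Things in the scene. Friction and masses are not known exactly. Their poses are not given: they have to be found in the camera images.
- axis (a point): Centre of the top of the turntable's wooden platen, on its vertical turning axis, 50 mm above the bench. The platen is a disc 170 mm across and 20 mm thick. Four spokes of 14 mm round bar stand out level from its rim, 90 degrees apart, centre line 40 mm above the bench, reaching 148 mm from the axis (three of pale wood; the fourth is red and pointed).
- pointer_tip (a point): Point of the red spoke, 160 mm from the turning axis, 40 mm above the bench. The red spoke is 14 mm thick as far as 128 mm from the axis and tapers from there to its point. The direction from the axis to here is where the turntable points; the other three spokes lie at +90, 180 and -90 degrees from it.
- mark_tip (a point): Tip of the fixed brass index post: a cone pointing level at the turntable's axis, 163 mm from it, 40 mm above the bench. The post behind it is 16 mm wide, 50 mm tall, 174 to 188 mm from the axis. At the start it lies 25 to 105 degrees anticlockwise of the red pointer. The red point passes it with 3 mm to spare.
- turntable (a joint): Turning angle of the turntable in rad, growing anticlockwise seen from above, free to turn both ways, many turns. It takes about 2 N at a spoke's outer half to turn (dry friction 0.25 N m) and stays where it is left.
- brake_pivot (a point): Pivot of the brake lever on its vertical axis, 44 mm above the bench, on a steel post 40 mm across. A 12 mm round steel lever runs level from here, its centre line 44 mm above the bench, bare for 16 to 88 mm from the pivot.
- brake_ball (a point): Centre of the black ball (24 mm across) on the brake lever's end, 100 mm from the pivot and 44 mm above the bench.
- brake (a joint): Angle of the brake lever in rad: about 0 to 0.15 (off) at the start, growing anticlockwise seen from above, which swings the ball away from the turntable, to its stop at 1.1 (brake on). It takes about 2 N at 65 mm from the pivot and stays where it is left.
- base: Dark steel foot of the turntable, fixed to the bench. Origin on the turning axis at bench height. Under the spokes, beyond 95 mm from the axis, the space down to the bench is free but for a flat bar (50 mm wide, 8 mm high) out to the brake pivot and the flat brass foot of the index post (22 mm wide, 5 mm high).
- carving: Half-carved pale wooden block, 85 x 85 x 48 mm with a round hollow in its top, 0.24 kg, loose on the middle of the platen and riding round with it; its top is 98 mm above the bench. Origin: centre of its underside.
- gouge: Carving gouge lying beyond the turntable, mid-brown handle 125 mm long and 27 mm thick along its own -x from the origin, blade 110 mm along +x. Origin on the bench below the joint of the two.
- chisel: Chisel lying on the bench, pale handle 125 mm long along its own -x from the origin, blade 120 mm along +x.
- skew: Narrow chisel lying on the bench, dark handle 125 mm long along its own -x from the origin, blade 100 mm along +x.
- mallet: Round carver's mallet lying on the bench: head 120 mm long along its own +x from the origin and up to 84 mm thick, handle 130 mm along -x.
- wax_tin: Yellow tin, 68 mm across, 42 mm tall. Origin: centre of its underside.
- offcut: Wooden offcut 60 x 45 x 40 mm beyond the brake. Origin: centre of its underside.
- case: Black spectacle case 70 x 150 x 42 mm to the right of the brake. Origin: centre of its underside.
There are look-alikes about, which are no part of the job. What is shaped like the carving but blue or orange is not meant.

How it is judged (in metres and radians):
On the way, in this order (a step that is already met when the one before it is completed fails the run):
1. the red spoke points at the brass index tip and the turntable is still (horizontal distance between pointer_tip and mark_tip below 0.011 m and velocity of joint turntable between -0.05 and 0.05 rad/s), for 0.2 s.
2. the brake lever is across at its stop (value of joint brake above 1 rad), for 0.2 s.
At the end, for the whole second after the job is handed in: The red spoke's point is within 11 mm (horizontally) of the brass index tip, which is about 10 mm sideways, with the turntable at rest; the brake lever is within 0.1 rad of its stop (above 1.0 rad) and at rest; the block still sits flat on the platen, its centre within 20 mm of the axis (all of step 1 and value of joint brake above 1 rad and velocity of joint brake between -0.05 and 0.05 rad/s and horizontal distance between carving and axis below 0.02 m and height (world z) of carving between 0.045 and 0.055 m); the robot touches nothing.
It fails at once if the block on the turntable is pushed off centre by more than 20 mm or lifted by more than 8 mm (horizontal distance between carving and axis above 0.02 m or height (world z) of carving above 0.058 m).
It fails at once if the block is touched by the fingers with more than 2 N (contact force between the fingers and carving above 2 N).
It fails at once if a tool or other loose thing on the bench is moved by more than 20 mm (distance of any of gouge, chisel, skew, mallet, wax_tin, offcut, case from where it was at the start of the episode above 0.02 m).
It also fails if it takes over 51 s, if anything falls off the work surface, if the arm or the gripper's body presses on something with over 40 N, if the wrist force passes 120 N, or if a joint passes its speed limit or range.

ROBOT

A 6-joint arm with a two-finger parallel gripper is mounted at the origin on the work surface. World frame = base frame: x ahead of the robot, y to its left, z up, the work surface at z = 0. Lengths are in mm, angles in degrees, forces in N, time in s.
With the tool pointing down it reaches from about 300 to 850 mm from the base axis. Payload 4.2 kg.
Tool frame: the origin (TCP) lies at the very end of the fingers, on their centre line; the grasp point (between the pads) lies 19 mm behind it (env.grasp_offset is the distance from the TCP to the grasp point, in mm); z points along the fingers, y is the line along which they close (so a half turn about z gives the same grasp; the last joint's range is limited). The gripper opens to 91 mm and grips with 3 to 60 N. Pads are 32 mm wide; open, the fingers measure 118 mm over their backs; the gripper's body (76 mm by 178 mm) begins 60 mm behind the grasp point.
Start: joints at [-72.021, 18.312, 89.639, -0, 72.044, -1.146], TCP at [188.394, -543.278, 213.976] pointing down, gripper open.
Joint ranges: [-177.97, 177.97], [-48.28, 115.42], [12.27, 149.76], [-77.06, 257.06], [2.81, 150.46], [-146.56, 146.56]. Speed limits (degrees/s): [147.25, 147.25, 180, 180, 180, 180].

INTERFACE

Orientations are given as [roll, pitch, yaw] about the fixed x, y, z axes, in that order (R = Rz(yaw) Ry(pitch) Rx(roll)).
In Python, from workcell import env gives the robot as it stands. The module is installed in compiled form; this text tells all that it offers.
- The arm moves only by the tool send_rows, never from a script. Its argument "motion" is a list of rows, each an object of numbers: "tx", "ty", "tz": the shift along the tool's x, y, z in units of 500 mm (1.0 is 500 mm); "rx", "ry", "rz": the turn, a rotation vector about the tool's x, y, z in units of 30 degrees (1.0 is 30 degrees); "gripper": the closure, from -1 (fully open) to 1 (shut). In form: [{"tx": .., "ty": .., "tz": .., "rx": .., "ry": .., "rz": .., "gripper": ..}, ...]. A call has 1 to 12 rows; each row shifts and turns the commanded pose from where the row before left it, along the tool's axes as they then stand; what a row does not reach is not made up. A row lasts 1/8 s, in which the tool goes at most 62.5 mm and 10.7 degrees, less where a joint would pass 70% of its speed; a pose out of reach is approached as far as the arm can. A call with a number of a shift or a turn outside -1 to 1 is refused whole. A call with a gripper value outside its range is refused whole. The fingers move at their own pace and stop on an object; "grip_force" is the grip in N (left out, the last holds). Time passes only in rows, so rows that do not move let the fingers close. It gives the time, the measured TCP pose, the force, the opening and the grip force at its end, in the units of the state.
- env.state(): the state, without advancing time (a new reading comes with each control period).
- env.grab_frame(name): name is "side" or "top"; returns a dict with "frame" (400x640x3 uint8, red, green, blue), "vertical_fov" (degrees; the focal length in pixels is half the picture's height over the tangent of half this angle, whatever the lens; pixels are square), "cx", "cy" (the principal point, pixels), "k1" (the pictures are not rectified: a ray, as slopes to the right and down, at radius r is drawn at 1 + k1 r^2 times it, then the intrinsics apply), "rvec" (rotation vector, rad) and "tvec" (3), from world to camera coordinates, as OpenCV has them. Camera axes: x right, y down, z forward; pixel columns grow to the right and rows downward; lengths in mm; the calibration is good to about 2 mm. A picture is of the moment at which its call begins. There is no depth.
- env.job_done(): hands the job in; it is judged then, once.
The state is a dict: "time_s": time; "qpos": joint angles; "qvel": joint speeds; "effort": joint torques, N m; "ee_pos": TCP position; "ee_rot": TCP orientation; "force": force on the tool from outside, world axes, zero at the start; "torque": the same for the moment, N m; "gripper_width": finger opening in mm; "gripper_force": force on a finger pad.
Only numpy, scipy, OpenCV 4.12 (cv2) and the standard library are available. Lean on these libraries where they do the work, as an engineer would, in place of code of your own. Each camera call takes 0.05 s, during which the arm holds its last target. There are 200 camera calls.

## Working session

There is one attempt and no reset: what is moved stays moved. The work goes in short steps, Python scripts to look and compute and a tool call to move; the robot and the scene stay as the last step left them, time stands still between calls to the robot, and variables do not carry over. Pictures are saved under pics/ and viewed, at most 10 in all, crops included, and the job is handed in when it is done.

Besides the shell and the picture viewer there is one more tool, called after "Request:" as name(argument=value, ...) on one line, values as JSON. send_rows: Moves the arm, as the interface text tells. Shifts and turns lie within -1 to 1; 1 stands for 500 mm of shift or 30 degrees of turn. Its arguments: {"type":"object","properties":{"motion":{"type":"array"},"grip_force":{"type":"number"}},"required":["motion"]}

```bash
mkdir -p pics; cat > h.py <<'E'
import numpy as np, cv2
from workcell import env
def cam(n):
    d=env.grab_frame(n); h,w=d["frame"].shape[:2]
    f=h/2/np.tan(np.radians(d["vertical_fov"])/2); d["f"]=f
    d["R"]=cv2.Rodrigues(np.array(d["rvec"],float))[0]; d["t"]=np.array(d["tvec"],float).ravel()
    d["K"]=np.array([[f,0,d["cx"]],[0,f,d["cy"]],[0,0,1]])
    return d
def ray(d,u,v,z):
    x0=np.array([(u-d["cx"])/d["f"],(v-d["cy"])/d["f"]]); x=x0.copy()
    for _ in range(30): x=x0/(1+d["k1"]*(x@x))
    r=d["R"].T@np.array([x[0],x[1],1]); c=-d["R"].T@d["t"]
    return c+r*(z-c[2])/r[2]
def proj(d,p):
    q=d["R"]@np.array(p,float)+d["t"]; x=q[:2]/q[2]; x=x*(1+d["k1"]*(x@x))
    return x*d["f"]+[d["cx"],d["cy"]]
def save(d,n): cv2.imwrite("pics/"+n,cv2.cvtColor(d["frame"],cv2.COLOR_RGB2BGR))
E
python3 - <<'E'
from h import *
for n in("top","side"):
    d=cam(n); save(d,n+"0.png"); print(n,d["f"],d["k1"],-d["R"].T@d["t"])
print(env.state())
E
```

```text
top 372.68336256860243 0.013668714078838006 [ 407.40035433    9.88918301 1127.24998623]
side 479.39366696062973 -0.013117576718433051 [ 409.60536835 1225.60154647 1037.89234491]
{'time_s': 0.1, 'qpos': array([-7.20221740e+01,  1.83474217e+01,  8.96996953e+01, -4.73322821e-04,
        7.20442055e+01, -1.14539563e+00]), 'qvel': array([-0.06866009, -0.01950247, -0.17373197, -0.06199292, -0.19799999,
        0.04470191]), 'effort': array([ 2.19802096e-03, -4.13326049e+01, -2.32508129e+01,  7.30441441e-02,
        4.21600300e-02, -6.35714150e-05]), 'ee_pos': array([ 188.23266108, -542.83372776,  213.20804382]), 'ee_rot': array([-1.79908687e+02, -1.37555290e-03,  1.91233668e+01]), 'force': array([ 0.48122165, -0.23879894, -0.03269616]), 'torque': array([ 0.01942349,  0.00547348, -0.03619977]), 'gripper_force': 0.0, 'gripper_width': 91.42056729553417}
```

View pics/top0.png

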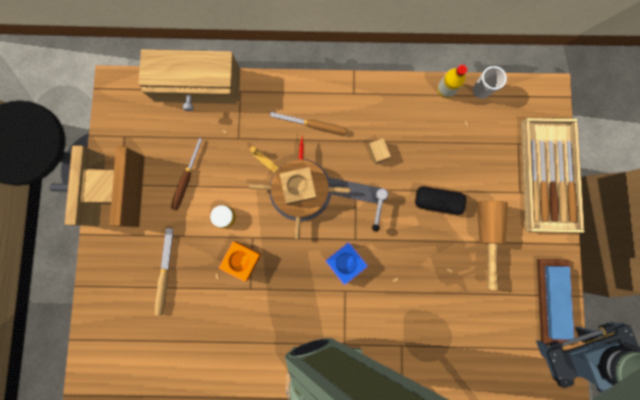

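View pics/side0.png

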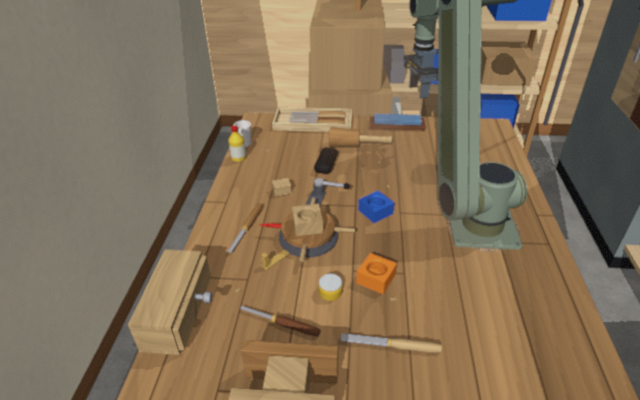

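The top view shows the axis near (299,187), the red pointer up to (302,138), the brass post near (263,157), the brake pivot at (381,194) and the ball at (376,228). Next I measure these.

```bash
python3 - <<'E'
from h import *
d=cam("top"); im=d["frame"]; hsv=cv2.cvtColor(im,cv2.COLOR_RGB2HSV)
def mask(lo,hi,box):
    m=cv2.inRange(hsv,lo,hi); z=np.zeros_like(m); a,b,c,e=box; z[b:e,a:c]=m[b:e,a:c]; v,u=np.nonzero(z); return u,v
u,v=mask((0,190,120),(5,255,255),(280,120,320,170)); print("red",len(u),u.min(),u.max(),v.min(),v.max(),[ (y,u[v==y].mean()) for y in sorted(set(v))])
i=v==v.min(); print(ray(d,u[i].mean()+.5,v.min()+.3,40)[:2])
u,v=mask((18,150,110),(30,255,255),(240,135,290,185)); print("brass",len(u), ray(d,u.mean()+.5,v.mean()+.5,45)[:2])
i=np.argmax(u+v); print(u[i],v[i],ray(d,u[i]+.5,v[i]+.5,40)[:2], )
u,v=mask((0,0,0),(180,255,45),(362,218,390,240)); print("ball",len(u),u.mean(),v.mean(),ray(d,u.mean()+.5,v.mean()+.5,44)[:2])
print("axis~",ray(d,299.5,187,50)[:2],"pivot~",ray(d,382,194.5,55)[:2])
c=cv2.resize(im[125:245,215:405],None,fx=4,fy=4,interpolation=cv2.INTER_CUBIC); cv2.imwrite("pics/crop.png",c[:,:,::-1])
E
```

```text
red 62 299 302 140 158 [(np.int64(140), np.float64(301.5)), (np.int64(141), np.float64(301.5)), (np.int64(142), np.float64(301.5)), (np.int64(143), np.float64(301.0)), (np.int64(144), np.float64(301.0)), (np.int64(145), np.float64(301.0)), (np.int64(146), np.float64(301.0)), (np.int64(147), np.float64(301.0)), (np.int64(148), np.float64(301.0)), (np.int64(149), np.float64(301.0)), (np.int64(150), np.float64(300.5)), (np.int64(151), np.float64(300.5)), (np.int64(152), np.float64(300.5)), (np.int64(153), np.float64(300.5)), (np.int64(154), np.float64(300.5)), (np.int64(155), np.float64(300.5)), (np.int64(156), np.float64(300.5)), (np.int64(157), np.float64(300.5)), (np.int64(158), np.float64(300.0))]
[705.38802496  84.78548319]
brass 264 [643.02183046 194.47646075]
278 168 [618.38049674 152.07789261]
ball 15 375.6 227.4 [ 448.50277539 -137.29061492]
axis~ [562.84693113  87.60293923] pivot~ [ 544.99532367 -152.46062488]
```

View pics/crop.png

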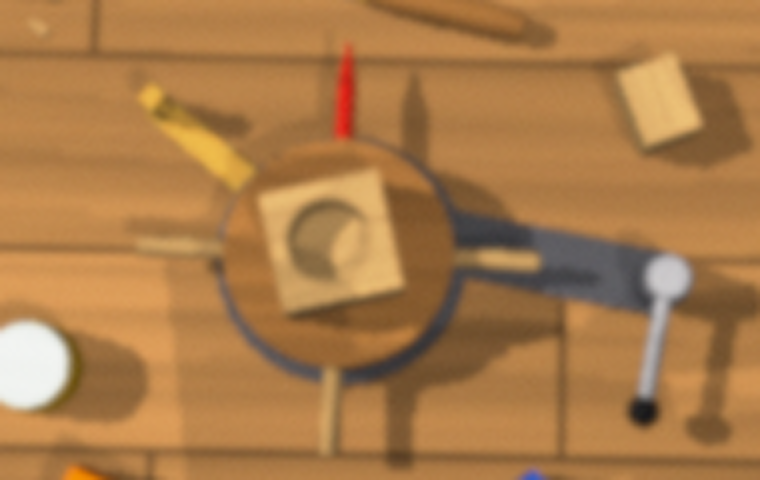

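The crop shows spoke ends at red (348,45), left (137,243), bottom (327,455) and right (540,260). The brass post top is near (150,95), the pivot at (667,277) and the ball at (643,410).

```bash
python3 - <<'E'
from h import *
d=cam("top")
P=lambda a,b,z: ray(d,215+a/4,125+b/4,z)[:2]
r,l,b,g=P(348,43,40),P(137,243,40),P(327,457,40),P(541,260,40)
print(r,l,b,g)
ax=(l+g)/2; u=(r-b)/np.linalg.norm(r-b); ax2=(b+u*148+r-u*160)/2
ang=np.degrees(np.arctan2(u[1],u[0])); w=l-g; print("axis",ax,ax2,"ang",ang,np.degrees(np.arctan2(w[1],w[0]))-90,np.linalg.norm(r-b),np.linalg.norm(w))
A=np.array([ax2[0],ax2[1]]); A=(ax+ax2)/2
for q in ((150,95),(145,103)):
  p=P(*q,50)-A; print("post",np.linalg.norm(p),np.degrees(np.arctan2(p[1],p[0])))
p=P(243,178,5)-A;print("footinner",np.linalg.norm(p),np.degrees(np.arctan2(p[1],p[0])))
bl=P(643,410,44); pv=P(667,277,56); print("ball",bl,"piv",pv,np.linalg.norm(bl-pv))
s=cam("side"); im=s["frame"][170:300,210:370]; cv2.imwrite("pics/c2.png",cv2.resize(im,None,fx=5,fy=4.6,interpolation=cv2.INTER_CUBIC)[:,:,::-1])
for nm,q in dict(tip=r+0,left=l,bot=b,right=g,ball=bl).items(): 
  z=44 if nm=="ball" else 40; x=proj(s,[*q,z]); print(nm,x,(x-[210,170])*[5,4.6])
for a in (40,45,50): print(a,(proj(s,[A[0]+163*np.cos(np.radians(a)),A[1]+163*np.sin(np.radians(a)),40])-[210,170])*[5,4.6])
E
```

```text
[719.33376637  85.16245961] [565.00442709 236.4327217 ] [411.16507314  91.990067  ] [558.38830814 -61.29868832]
axis [561.69636762  87.56701669] [559.2508918   88.70916322] ang -1.2692045241663912 -1.2730041296054537 308.24431820654155 297.80491188036797
post 181.3644725874189 51.21734759129723
post 180.34919353494652 53.412468489970315
footinner 98.35204527766203 51.35331519184908
ball [ 449.63825793 -136.27214095] piv [ 545.58210268 -151.58393994] 97.15797720050368
tip [259.17972533 223.67616819] [245.89862667 246.91037366]
left [301.63736684 259.65574311] [458.18683419 412.4164183 ]
bot [355.66820311 229.31154649] [728.34101553 272.83311387]
right [313.59827499 197.70409422] [517.99137493 127.43883342]
ball [346.44185879 184.96874109] [682.20929394  68.85620902]
40 [268.49598164 356.2221584 ]
45 [281.19979329 368.02656945]
50 [295.76455692 379.09877525]
```

View pics/c2.png

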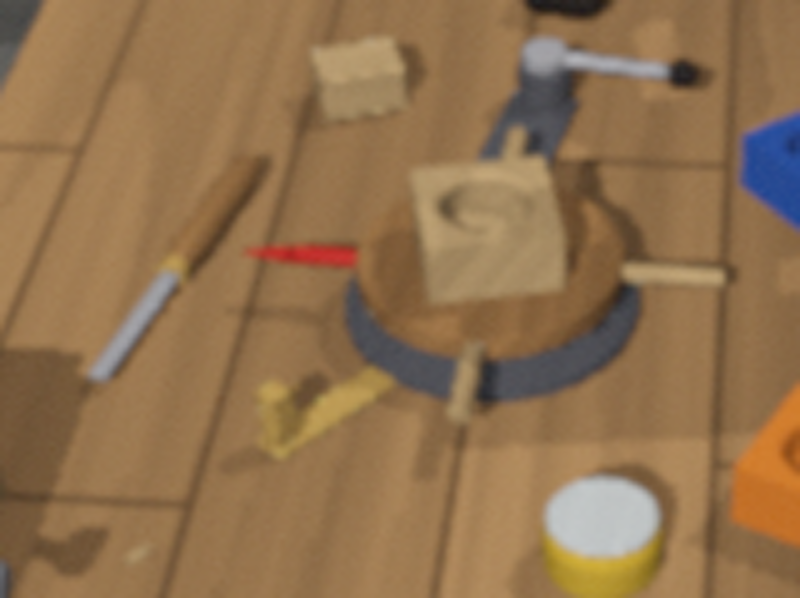

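Request:
send_rows(motion=[{"tx": 0.075, "ty": -0.092, "gripper": 1}, {"tx": 0.075, "ty": -0.092, "gripper": 1}, {"tx": 0.075, "ty": -0.092, "gripper": 1}, {"tx": 0.075, "ty": -0.092, "gripper": 1}, {"tx": 0.075, "ty": -0.092, "gripper": 1}, {"tx": 0.075, "ty": -0.092, "gripper": 1}, {"tx": 0.075, "ty": -0.092, "gripper": 1}, {"tx": 0.075, "ty": -0.092, "gripper": 1}, {"tx": 0.075, "ty": -0.092, "gripper": 1}, {"tx": 0.075, "ty": -0.092, "gripper": 1}, {"tx": 0.075, "ty": -0.092, "gripper": 1}, {"tx": 0.075, "ty": -0.092, "gripper": 1}], grip_force=10)

```text
invalid input at $.motion[0]: expected keys tx, ty, tz, rx, ry, rz, gripper
```

Request:
send_rows(motion=[{"rz": 0.34, "gripper": 1}, {"rz": 0.34, "gripper": 1}, {"gripper": 1}, {"gripper": 1}])

```text
invalid input at $.motion[0]: expected keys tx, ty, tz, rx, ry, rz, gripper
```

All keys are needed in each row.

Request:
send_rows(motion=[{"tx": 0.075, "ty": -0.092, "tz": 0, "rx": 0, "ry": 0, "rz": 0, "gripper": 1}, {"tx": 0.075, "ty": -0.092, "tz": 0, "rx": 0, "ry": 0, "rz": 0, "gripper": 1}, {"tx": 0.075, "ty": -0.092, "tz": 0, "rx": 0, "ry": 0, "rz": 0, "gripper": 1}, {"tx": 0.075, "ty": -0.092, "tz": 0, "rx": 0, "ry": 0, "rz": 0, "gripper": 1}, {"tx": 0.075, "ty": -0.092, "tz": 0, "rx": 0, "ry": 0, "rz": 0, "gripper": 1}, {"tx": 0.075, "ty": -0.092, "tz": 0, "rx": 0, "ry": 0, "rz": 0, "gripper": 1}, {"tx": 0.075, "ty": -0.092, "tz": 0, "rx": 0, "ry": 0, "rz": 0, "gripper": 1}, {"tx": 0.075, "ty": -0.092, "tz": 0, "rx": 0, "ry": 0, "rz": 0, "gripper": 1}, {"tx": 0.075, "ty": -0.092, "tz": 0, "rx": 0, "ry": 0, "rz": 0, "gripper": 1}, {"tx": 0.075, "ty": -0.092, "tz": 0, "rx": 0, "ry": 0, "rz": 0, "gripper": 1}, {"tx": 0.075, "ty": -0.092, "tz": 0, "rx": 0, "ry": 0, "rz": 0, "gripper": 1}, {"tx": 0.075, "ty": -0.092, "tz": 0, "rx": 0, "ry": 0, "rz": 0, "gripper": 1}], grip_force=10)

```text
time_s: 1.75
ee_pos: [433.0, 127.7, 214.1]
ee_rot: [180.0, -0.0, 19.2]
force: [1.0, -0.9, -0.4]
gripper_width: 0.3
gripper_force: 0.0
```

Request:
send_rows(motion=[{"tx": 0, "ty": 0, "tz": 0, "rx": 0, "ry": 0, "rz": 0.34, "gripper": 1}, {"tx": 0, "ty": 0, "tz": 0, "rx": 0, "ry": 0, "rz": 0.34, "gripper": 1}, {"tx": 0, "ty": 0, "tz": 0, "rx": 0, "ry": 0, "rz": 0, "gripper": 1}, {"tx": 0, "ty": 0, "tz": 0, "rx": 0, "ry": 0, "rz": 0, "gripper": 1}])

```text
time_s: 2.25
ee_pos: [432.6, 125.5, 213.9]
ee_rot: [180.0, -0.0, -1.1]
force: [0.3, -0.0, 0.9]
gripper_width: 0.8
gripper_force: 0.0
```

Request:
send_rows(motion=[{"tx": 0, "ty": 0, "tz": 0.092, "rx": 0, "ry": 0, "rz": 0, "gripper": 1}, {"tx": 0, "ty": 0, "tz": 0.092, "rx": 0, "ry": 0, "rz": 0, "gripper": 1}, {"tx": 0, "ty": 0, "tz": 0.092, "rx": 0, "ry": 0, "rz": 0, "gripper": 1}, {"tx": 0, "ty": 0, "tz": 0.092, "rx": 0, "ry": 0, "rz": 0, "gripper": 1}, {"tx": 0, "ty": 0, "tz": 0, "rx": 0, "ry": 0, "rz": 0, "gripper": 1}, {"tx": 0, "ty": 0, "tz": 0, "rx": 0, "ry": 0, "rz": 0, "gripper": 1}])

```text
time_s: 3.0
ee_pos: [434.0, 125.9, 31.2]
ee_rot: [-180.0, -0.1, -1.2]
force: [0.8, 1.0, 0.2]
gripper_width: 0.4
gripper_force: 0.0
```

```bash
python3 - <<'E'
from h import *
s=cam("side"); im=s["frame"][150:300,220:400]; cv2.imwrite("pics/c3.png",cv2.resize(im,None,fx=4,fy=4,interpolation=cv2.INTER_CUBIC)[:,:,::-1])
E
```

```text
(no output)
```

View pics/c3.png

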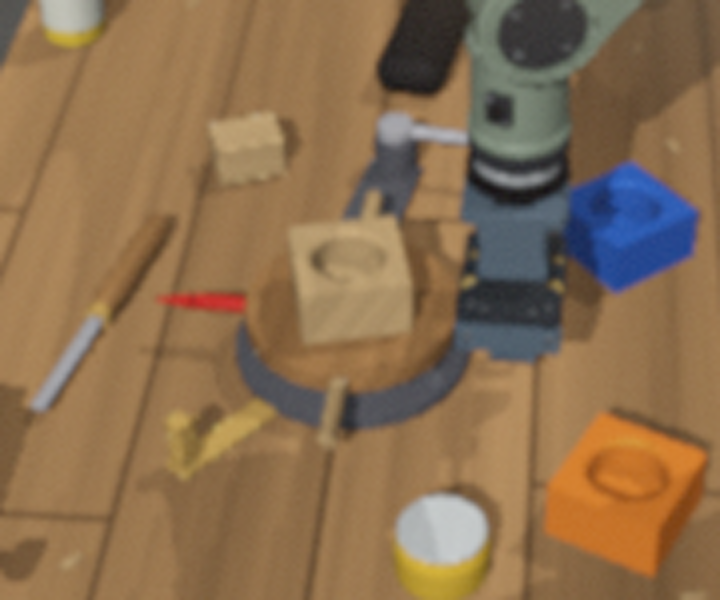

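The side view shows the fingertips near (510,350), clear of platen and block, with the red spoke unmoved. I'll approach the spoke and push 45°.

Request:
send_rows(motion=[{"tx": 0, "ty": 0.028, "tz": 0, "rx": 0, "ry": 0, "rz": 0, "gripper": 1}, {"tx": -0.003, "ty": 0.0225, "tz": 0, "rx": 0, "ry": 0, "rz": -0.167, "gripper": 1}, {"tx": -0.003, "ty": 0.0225, "tz": 0, "rx": 0, "ry": 0, "rz": -0.167, "gripper": 1}, {"tx": -0.003, "ty": 0.0225, "tz": 0, "rx": 0, "ry": 0, "rz": -0.167, "gripper": 1}, {"tx": -0.003, "ty": 0.0225, "tz": 0, "rx": 0, "ry": 0, "rz": -0.167, "gripper": 1}, {"tx": -0.003, "ty": 0.0225, "tz": 0, "rx": 0, "ry": 0, "rz": -0.167, "gripper": 1}, {"tx": -0.003, "ty": 0.0225, "tz": 0, "rx": 0, "ry": 0, "rz": -0.167, "gripper": 1}, {"tx": -0.003, "ty": 0.0225, "tz": 0, "rx": 0, "ry": 0, "rz": -0.167, "gripper": 1}, {"tx": -0.003, "ty": 0.0225, "tz": 0, "rx": 0, "ry": 0, "rz": -0.167, "gripper": 1}, {"tx": -0.003, "ty": 0.0225, "tz": 0, "rx": 0, "ry": 0, "rz": -0.167, "gripper": 1}, {"tx": 0, "ty": 0, "tz": 0, "rx": 0, "ry": 0, "rz": 0, "gripper": 1}, {"tx": 0, "ty": 0, "tz": 0, "rx": 0, "ry": 0, "rz": 0, "gripper": 1}])

```text
time_s: 4.55
ee_pos: [451.6, 13.7, 30.5]
ee_rot: [180.0, -0.0, 43.7]
force: [0.2, -0.4, 0.1]
gripper_width: 0.6
gripper_force: 0.0
```

```bash
cat > red.py <<'E'
from h import *
A=np.array([560.4,88.1])
for n,box in (("side",(225,200,310,290)),("top",(235,125,320,190))):
    d=cam(n); hsv=cv2.cvtColor(d["frame"],cv2.COLOR_RGB2HSV); m=cv2.inRange(hsv,(0,170,90),(5,255,255)); z=np.zeros_like(m); a,b,c,e=box; z[b:e,a:c]=m[b:e,a:c]
    v,u=np.nonzero(z); print(n,len(u))
    if len(u)<5: continue
    w=np.array([ray(d,x+.5,y+.5,40)[:2] for x,y in zip(u,v)])-A
    r=np.linalg.norm(w,axis=1); i=r>115
    print("rmax",r.max(),"ang all",np.degrees(np.arctan2(w[:,1].mean(),w[:,0].mean())),"outer",np.degrees(np.arctan2(w[i,1].mean(),w[i,0].mean())))
    cr=d["frame"][b-10:e+10,a-10:c+30]; cv2.imwrite("pics/red_%s.png"%n,cv2.resize(cr,None,fx=5,fy=5,interpolation=cv2.INTER_CUBIC)[:,:,::-1])
E
python3 red.py
```

```text
side 74
rmax 156.47706787255058 ang all 44.69859651887307 outer 44.4770191584517
top 58
rmax 148.6539619043477 ang all 42.50080043214037 outer 42.67468205285903
```

```bash
python3 - <<'E'
import cv2,numpy as np
a=cv2.imread("pics/red_top.png");b=cv2.imread("pics/red_side.png");h=max(a.shape[0],b.shape[0])
f=lambda x:cv2.copyMakeBorder(x,0,h-x.shape[0],0,0,0)
o=np.hstack([f(a),f(b)]);print(a.shape,b.shape);s=min(1,800/o.shape[1]);cv2.imwrite("pics/both.png",cv2.resize(o,None,fx=s,fy=s));print(s)
E
```

```text
(425, 625, 3) (550, 625, 3)
0.64
```

View pics/both.png

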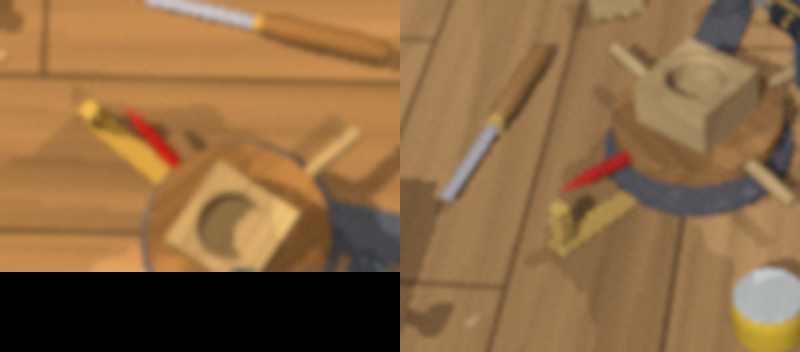

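Top crop: pointer tip (127,110), post top (89,108). Side crop: tip (563,190), post top about (559,206). The pointer is just short, so I'll compute the remaining angle.

```bash
python3 - <<'E'
from h import *
A=np.array([560.4,88.1])
t=cam("top");s=cam("side")
def pol(p): p=p[:2]-A; return np.linalg.norm(p).round(1),np.degrees(np.arctan2(p[1],p[0])).round(1)
print("post top:",pol(ray(t,225+89/3.2,115+108/3.2,50)),"side:",pol(ray(s,215+159/3.2,190+205/3.2,50)))
print("tip:",pol(ray(t,225+127/3.2,115+109/3.2,40)),pol(ray(s,215+162/3.2,190+190/3.2,40)))
# brass mask centroid-line of the foot
for d,box in((t,(235,135,290,180)),(s,(255,245,300,275))):
    hsv=cv2.cvtColor(d["frame"],cv2.COLOR_RGB2HSV); m=cv2.inRange(hsv,(18,140,110),(30,255,255)); a,b,c,e=box
    v,u=np.nonzero(m[b:e,a:c]); w=[pol(ray(d,x+a+.5,y+b+.5,5)) for x,y in zip(u,v)]; w=np.array(w); 
    for lo,hi in((100,115),(115,130),(130,145),(145,165)):
        k=(w[:,0]>lo)&(w[:,0]<hi); print(lo,k.sum(),w[k,1].mean().round(1) if k.any() else "")
E
```

```text
post top: (np.float64(180.7), np.float64(51.0)) side: (np.float64(182.9), np.float64(51.3))
tip: (np.float64(157.9), np.float64(42.7)) (np.float64(162.9), np.float64(43.8))
100 32 52.3
115 33 52.1
130 33 51.5
145 49 51.3
100 15 53.8
115 21 54.1
130 23 53.7
145 43 49.4
```

Request:
send_rows(motion=[{"tx": -0.002, "ty": 0.0185, "tz": 0, "rx": 0, "ry": 0, "rz": -0.137, "gripper": 1}, {"tx": -0.002, "ty": 0.0185, "tz": 0, "rx": 0, "ry": 0, "rz": -0.137, "gripper": 1}, {"tx": 0, "ty": 0, "tz": 0, "rx": 0, "ry": 0, "rz": 0, "gripper": 1}, {"tx": 0, "ty": 0, "tz": 0, "rx": 0, "ry": 0, "rz": 0, "gripper": 1}, {"tx": 0, "ty": 0, "tz": 0, "rx": 0, "ry": 0, "rz": 0, "gripper": 1}])

```text
time_s: 5.38
ee_pos: [463.5, -0.1, 30.0]
ee_rot: [180.0, -0.0, 52.0]
force: [0.3, -0.5, 0.1]
gripper_width: 0.8
gripper_force: 0.0
```

```bash
python3 red.py; python3 - <<'E'
import cv2,numpy as np
a=cv2.imread("pics/red_top.png")[:,:400];b=cv2.imread("pics/red_side.png")[:,100:500];h=max(a.shape[0],b.shape[0])
f=lambda x:cv2.copyMakeBorder(x,0,h-x.shape[0],0,0,0)
cv2.imwrite("pics/both2.png",np.hstack([f(a),f(b)]))
E
```

```text
side 71
rmax 158.53527379737875 ang all 51.54993514320903 outer 51.36688883261213
top 48
rmax 144.0794950906763 ang all 49.33827199800913 outer 49.29618610308908
```

View pics/both2.png

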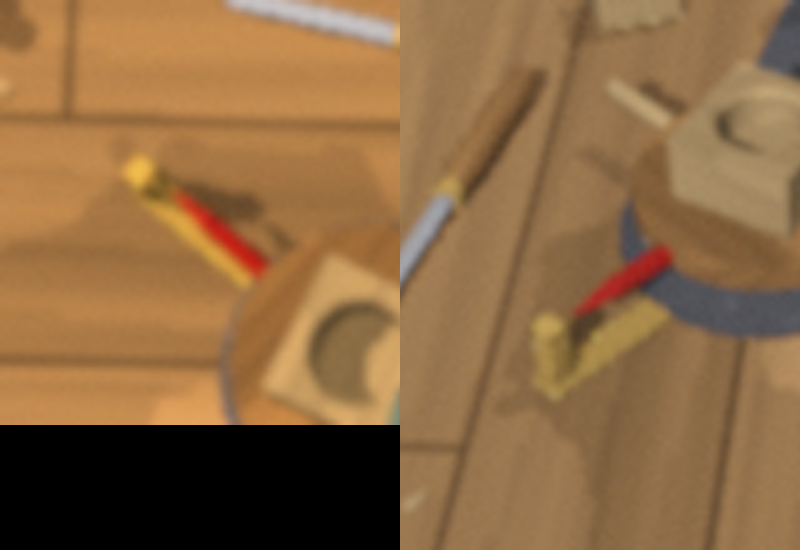

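The pointer is almost in line with the post in both crops: about 1.5° short in the top view and dead on in the side view. I'll nudge 1°, back off, then rise.

Request:
send_rows(motion=[{"tx": 0, "ty": 0.0045, "tz": 0, "rx": 0, "ry": 0, "rz": -0.033, "gripper": 1}, {"tx": 0, "ty": 0, "tz": 0, "rx": 0, "ry": 0, "rz": 0, "gripper": 1}, {"tx": 0, "ty": 0, "tz": 0, "rx": 0, "ry": 0, "rz": 0, "gripper": 1}, {"tx": 0, "ty": -0.03, "tz": 0, "rx": 0, "ry": 0, "rz": 0, "gripper": 1}, {"tx": 0, "ty": 0, "tz": -0.1, "rx": 0, "ry": 0, "rz": 0, "gripper": 1}, {"tx": 0, "ty": 0, "tz": -0.1, "rx": 0, "ry": 0, "rz": 0, "gripper": 1}, {"tx": 0, "ty": 0, "tz": 0, "rx": 0, "ry": 0, "rz": 0, "gripper": 1}, {"tx": 0, "ty": 0, "tz": 0, "rx": 0, "ry": 0, "rz": 0, "gripper": 1}])

```text
time_s: 6.48
ee_pos: [452.4, 7.6, 129.5]
ee_rot: [-180.0, 0.0, 53.0]
force: [-0.7, -0.2, 0.2]
gripper_width: 0.3
gripper_force: 0.0
```

```bash
python3 red.py; python3 - <<'E'
from h import *
d=cam("top"); 
print("case ends",ray(d,416,200,42)[:2],ray(d,466,200,42)[:2],ray(d,440,187,42)[:2],ray(d,440,214,42)[:2])
E
```

```text
side 71
rmax 158.53527379737875 ang all 52.49993613652805 outer 52.434349004387514
top 42
rmax 137.7792344089988 ang all 50.04330929511818 outer 49.90438918354676
case ends [ 532.44103145 -253.87501917] [ 535.39390978 -399.69181   ] [ 572.29243272 -324.50796549] [ 492.81437716 -323.30271912]
```

Request:
send_rows(motion=[{"tx": -0.047, "ty": 0.065, "tz": 0, "rx": 0, "ry": 0, "rz": 0, "gripper": 1}, {"tx": -0.047, "ty": 0.065, "tz": 0, "rx": 0, "ry": 0, "rz": 0, "gripper": 1}, {"tx": -0.047, "ty": 0.065, "tz": 0, "rx": 0, "ry": 0, "rz": 0, "gripper": 1}, {"tx": 0, "ty": 0, "tz": 0, "rx": 0, "ry": 0, "rz": 0.344, "gripper": 1}, {"tx": 0, "ty": 0, "tz": 0, "rx": 0, "ry": 0, "rz": 0.344, "gripper": 1}, {"tx": 0, "ty": 0, "tz": 0, "rx": 0, "ry": 0, "rz": 0.344, "gripper": 1}, {"tx": 0, "ty": 0, "tz": 0, "rx": 0, "ry": 0, "rz": 0.344, "gripper": 1}, {"tx": 0, "ty": 0, "tz": 0, "rx": 0, "ry": 0, "rz": 0.344, "gripper": 1}, {"tx": 0, "ty": 0, "tz": 0, "rx": 0, "ry": 0, "rz": 0.344, "gripper": 1}, {"tx": 0, "ty": 0, "tz": 0, "rx": 0, "ry": 0, "rz": 0, "gripper": 1}, {"tx": 0, "ty": 0, "tz": 0, "rx": 0, "ry": 0, "rz": 0, "gripper": 1}])

```text
time_s: 8.0
ee_pos: [488.5, -107.5, 129.3]
ee_rot: [-180.0, 0.1, -8.8]
force: [-0.5, 0.1, -0.2]
gripper_width: 0.4
gripper_force: 0.0
```

Request:
send_rows(motion=[{"tx": 0, "ty": 0, "tz": 0.097, "rx": 0, "ry": 0, "rz": 0, "gripper": 1}, {"tx": 0, "ty": 0, "tz": 0.097, "rx": 0, "ry": 0, "rz": 0, "gripper": 1}, {"tx": 0, "ty": 0, "tz": 0, "rx": 0, "ry": 0, "rz": 0, "gripper": 1}, {"tx": 0, "ty": 0.026, "tz": 0, "rx": 0, "ry": 0, "rz": 0, "gripper": 1}, {"tx": -0.0044, "ty": 0.0185, "tz": 0, "rx": 0, "ry": 0, "rz": -0.267, "gripper": 1}, {"tx": -0.0044, "ty": 0.0185, "tz": 0, "rx": 0, "ry": 0, "rz": -0.267, "gripper": 1}, {"tx": -0.0044, "ty": 0.0185, "tz": 0, "rx": 0, "ry": 0, "rz": -0.267, "gripper": 1}, {"tx": -0.0044, "ty": 0.0185, "tz": 0, "rx": 0, "ry": 0, "rz": -0.267, "gripper": 1}, {"tx": -0.0044, "ty": 0.0185, "tz": 0, "rx": 0, "ry": 0, "rz": -0.267, "gripper": 1}, {"tx": -0.0044, "ty": 0.0185, "tz": 0, "rx": 0, "ry": 0, "rz": -0.267, "gripper": 1}, {"tx": 0, "ty": 0, "tz": 0, "rx": 0, "ry": 0, "rz": 0, "gripper": 1}])

```text
time_s: 9.38
ee_pos: [486.1, -177.4, 35.0]
ee_rot: [179.8, -0.1, 39.0]
force: [0.3, -0.3, 0.1]
gripper_width: 0.4
gripper_force: 0.0
```

```bash
python3 - <<'E'
from h import *
t=cam("top");s=cam("side")
a=t["frame"][140:260,330:430];b=s["frame"][130:250,270:370]
cv2.imwrite("pics/brk.png",cv2.resize(np.hstack([a,b]),None,fx=4,fy=4,interpolation=cv2.INTER_CUBIC)[:,:,::-1])
E
```

```text
(no output)
```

View pics/brk.png

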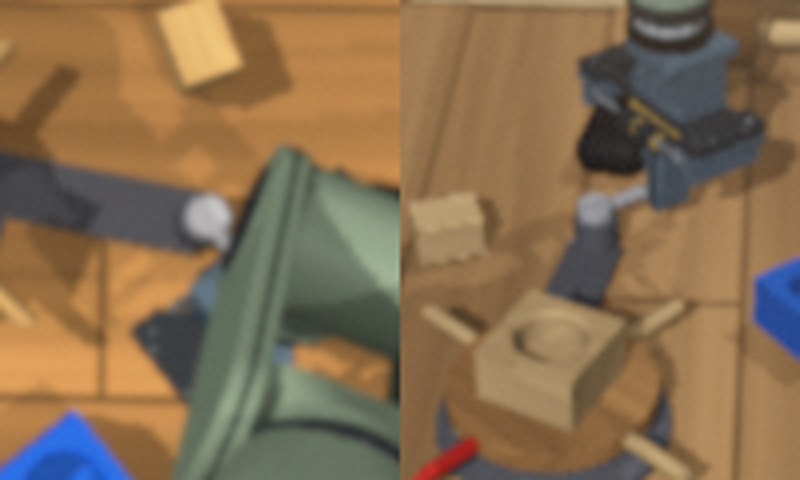

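The fingers (side crop ~(665,180)) are carrying the lever, pivot at (595,210), away from the turntable; the turntable is still. I'll continue to the stop in small steps.

Request:
send_rows(motion=[{"tx": -0.0024, "ty": 0.0092, "tz": 0, "rx": 0, "ry": 0, "rz": -0.133, "gripper": 1}, {"tx": -0.0024, "ty": 0.0092, "tz": 0, "rx": 0, "ry": 0, "rz": -0.133, "gripper": 1}, {"tx": 0, "ty": 0, "tz": 0, "rx": 0, "ry": 0, "rz": 0, "gripper": 1}, {"tx": 0, "ty": 0, "tz": 0, "rx": 0, "ry": 0, "rz": 0, "gripper": 1}])

```text
time_s: 9.98
ee_pos: [489.1, -184.4, 33.3]
ee_rot: [179.9, -0.0, 47.1]
force: [-0.1, -0.4, -0.4]
gripper_width: 0.6
gripper_force: 0.1
```

Request:
send_rows(motion=[{"tx": -0.0012, "ty": 0.0046, "tz": 0, "rx": 0, "ry": 0, "rz": -0.066, "gripper": 1}, {"tx": 0, "ty": 0, "tz": 0, "rx": 0, "ry": 0, "rz": 0, "gripper": 1}])

```text
time_s: 10.22
ee_pos: [490.2, -186.3, 33.0]
ee_rot: [-180.0, 0.0, 49.1]
force: [-0.4, 0.4, 0.6]
gripper_width: 0.7
gripper_force: 0.6
```

Request:
send_rows(motion=[{"tx": -0.0012, "ty": 0.0046, "tz": 0, "rx": 0, "ry": 0, "rz": -0.066, "gripper": 1}, {"tx": -0.0012, "ty": 0.0046, "tz": 0, "rx": 0, "ry": 0, "rz": -0.066, "gripper": 1}, {"tx": 0, "ty": 0, "tz": 0, "rx": 0, "ry": 0, "rz": 0, "gripper": 1}])

```text
time_s: 10.6
ee_pos: [493.1, -190.6, 32.9]
ee_rot: [180.0, 0.0, 53.1]
force: [-0.9, -0.3, 0.4]
gripper_width: 0.4
gripper_force: 0.4
```

Request:
send_rows(motion=[{"tx": -0.0012, "ty": 0.0046, "tz": 0, "rx": 0, "ry": 0, "rz": -0.066, "gripper": 1}, {"tx": 0, "ty": 0, "tz": 0, "rx": 0, "ry": 0, "rz": 0, "gripper": 1}])

```text
time_s: 10.85
ee_pos: [494.5, -192.3, 32.9]
ee_rot: [180.0, 0.0, 55.1]
force: [-1.5, -0.1, 0.1]
gripper_width: 0.6
gripper_force: 0.5
```

Request:
send_rows(motion=[{"tx": 0, "ty": 0.005, "tz": 0, "rx": 0, "ry": 0, "rz": 0, "gripper": 1}, {"tx": 0, "ty": 0, "tz": 0, "rx": 0, "ry": 0, "rz": 0, "gripper": 1}])

```text
time_s: 11.1
ee_pos: [496.5, -193.6, 32.8]
ee_rot: [-180.0, 0.0, 55.1]
force: [-0.8, -0.2, -0.3]
gripper_width: 0.4
gripper_force: 0.6
```

Request:
send_rows(motion=[{"tx": 0, "ty": 0.004, "tz": 0, "rx": 0, "ry": 0, "rz": 0, "gripper": 1}, {"tx": 0, "ty": 0, "tz": 0, "rx": 0, "ry": 0, "rz": 0, "gripper": 1}])

```text
time_s: 11.35
ee_pos: [496.6, -193.8, 32.7]
ee_rot: [-179.8, 0.0, 55.0]
force: [-5.3, 2.0, 3.2]
gripper_width: 0.8
gripper_force: 2.7
```

The arm stalled and the force rose, so this is the stop. I'll hold, back off, and rise clear.

Request:
send_rows(motion=[{"tx": 0, "ty": 0, "tz": 0, "rx": 0, "ry": 0, "rz": 0, "gripper": 1}, {"tx": 0, "ty": 0, "tz": 0, "rx": 0, "ry": 0, "rz": 0, "gripper": 1}, {"tx": 0, "ty": -0.04, "tz": 0, "rx": 0, "ry": 0, "rz": 0, "gripper": 1}, {"tx": 0, "ty": 0, "tz": -0.1, "rx": 0, "ry": 0, "rz": 0, "gripper": 1}, {"tx": 0, "ty": 0, "tz": -0.12, "rx": 0, "ry": 0, "rz": 0, "gripper": 1}, {"tx": 0, "ty": 0, "tz": -0.12, "rx": 0, "ry": 0, "rz": 0, "gripper": 1}, {"tx": -0.1, "ty": 0, "tz": 0, "rx": 0, "ry": 0, "rz": 0, "gripper": 1}, {"tx": -0.1, "ty": 0, "tz": 0, "rx": 0, "ry": 0, "rz": 0, "gripper": 1}, {"tx": 0, "ty": 0, "tz": 0, "rx": 0, "ry": 0, "rz": 0, "gripper": 1}, {"tx": 0, "ty": 0, "tz": 0, "rx": 0, "ry": 0, "rz": 0, "gripper": 1}])

```text
time_s: 12.6
ee_pos: [425.1, -265.2, 203.1]
ee_rot: [179.9, -0.0, 55.0]
force: [0.4, -0.1, -0.0]
gripper_width: 0.4
gripper_force: 0.0
```

```bash
python3 red.py; python3 - <<'E'
from h import *
t=cam("top");s=cam("side")
a=t["frame"][130:250,235:435];b=s["frame"][130:280,235:435]
a=cv2.copyMakeBorder(a,0,30,0,0,cv2.BORDER_CONSTANT)
cv2.imwrite("pics/fin.png",cv2.resize(np.hstack([a,b]),None,fx=2,fy=2,interpolation=cv2.INTER_CUBIC)[:,:,::-1])
E
```

```text
side 73
rmax 158.53527379737875 ang all 52.12249947887533 outer 52.15038402951318
top 47
rmax 139.80553009673176 ang all 49.942610317653035 outer 49.809992666100996
```

View pics/fin.png

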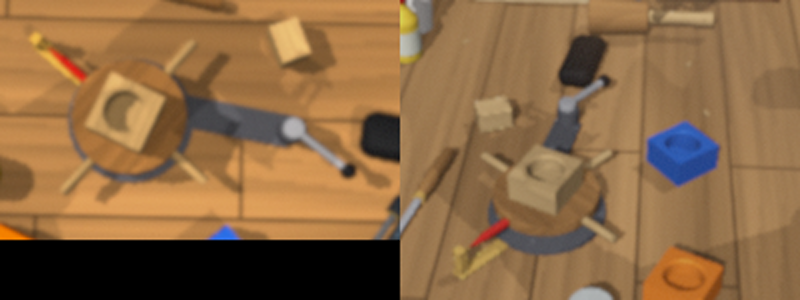

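The final view shows the red pointer in line with the brass post, the block central on the platen, and the lever across at about 62° from its start (ball at (348,170)). Nothing else moved and the arm is clear.

```bash
python3 -c "
from workcell import env
print(env.job_done())"
```

```text
the job is handed in; nothing more can be done
None
```

I handed the job in without seeing the verdict; the last views show the red spoke lined up with the brass index tip (by eye within about 1°), the brake lever at its stop, the block still centred, and nothing else disturbed.

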